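Find the heaviest test-weight tin

TASK

Three identical closed tins on the green mat hold the weights for our structure test: heft them to find the heaviest by feel, stand the two lighter ones upright inside the wooden tray, and finish holding the heaviest one up in the gripper, upright and still, with its underside at least 15 cm above the table. Do not put it down or let go at the end; never tip a tin over, and leave everything else where it is.

Things in the scene. Friction and masses are not known exactly. Their poses are not given: they have to be found in the camera images.
- tin_a: closed round tin, bright metal with a blue band and a steel lid that does not come off: 57 mm across, 70 mm tall, origin at the centre of its underside, z up. It starts standing on the green mat. The three tins look alike; each has one loose-fitting test weight hidden inside, about 40 mm tall and close to the bottom. The full tins weigh roughly 0.15, 0.3 and 0.45 kg (each up to 15% off); which is which changes every time and has nothing to do with name or place
- tin_b: closed round tin, bright metal with a blue band and a steel lid that does not come off: 57 mm across, 70 mm tall, origin at the centre of its underside, z up. It starts standing on the green mat. The three tins look alike; each has one loose-fitting test weight hidden inside, about 40 mm tall and close to the bottom. The full tins weigh roughly 0.15, 0.3 and 0.45 kg (each up to 15% off); which is which changes every time and has nothing to do with name or place
- tin_c: closed round tin, bright metal with a blue band and a steel lid that does not come off: 57 mm across, 70 mm tall, origin at the centre of its underside, z up. It starts standing on the green mat. The three tins look alike; each has one loose-fitting test weight hidden inside, about 40 mm tall and close to the bottom. The full tins weigh roughly 0.15, 0.3 and 0.45 kg (each up to 15% off); which is which changes every time and has nothing to do with name or place
- tray: open tray of pale wood, fixed to the table, 140 mm (its x) by 290 mm (its y), walls 25 mm high and 5 mm thick, floor 5 mm thick; origin at the centre of its underside, z up. Three tins fit in a row along its y with room to spare
- mat: green work mat fixed to the table, 260 mm (its x) by 360 mm (its y), 4 mm thick; origin at the centre of its underside; the tins start roughly in a row along its y, 100 mm apart. Mat and tray lie side by side, either one on the left
- pencil: flat red carpenter's pencil 130 x 13 x 8 mm lying on the green mat between two of the tins; bystander
- wheel: small black wheel with an orange hub, 38 mm across, 16 mm high, lying flat on the far part of the green mat; bystander
- glue: pale glue bottle, yellow lower down, with an orange cap, 52 mm across, 130 mm tall, standing at the back; bystander
- stick_cup: clear cup 72 mm across, 90 mm tall, with coloured sticks rising to about 170 mm, standing at the back; bystander
- tape: roll of yellow tape, 90 mm across, 24 mm high, lying flat at the back; bystander
- driver: screwdriver with a red handle lying at the left side; bystander
- leg: printed orange robot leg with a black motor, about 165 x 40 x 38 mm, lying at the right side; bystander

How it is judged (in metres and radians):
At the end, for the whole second after the job is handed in: The tin with the heaviest weight in it is in the gripper, upright within 20 degrees, still, its underside more than 14 cm above the table, resting on nothing else; the two other tins stand upright on the tray's floor, inside its walls, released and at rest (((distance between heaviest_weight and tin_a below 0.06 m and height (world z) of tin_a above 0.14 m and contact force between tin_a and tester below 0.2 N and contact force between tin_a and parts_bins below 0.2 N and angle between tin_a's own z axis and vertical below 0.35 rad and contact force between the fingers and tin_a above 1 N and linear speed of tin_a below 0.05 m/s and x of tin_b in the frame of tray between -0.05 and 0.05 m and y of tin_b in the frame of tray between -0.122 and 0.122 m and height (world z) of each of tin_b, tin_c below 0.012 m and angle between each of tin_b, tin_c's own z axis and vertical below 0.12 rad and contact force between the fingers and tin_b below 0.3 N and linear speed of each of tin_b, tin_c below 0.03 m/s and x of tin_c in the frame of tray between -0.05 and 0.05 m and y of tin_c in the frame of tray between -0.122 and 0.122 m and contact force between the fingers and tin_c below 0.3 N) or (distance between heaviest_weight and tin_b below 0.06 m and height (world z) of tin_b above 0.14 m and contact force between tin_b and tester below 0.2 N and contact force between tin_b and parts_bins below 0.2 N and angle between tin_b's own z axis and vertical below 0.35 rad and contact force between the fingers and tin_b above 1 N and linear speed of tin_b below 0.05 m/s and x of tin_a in the frame of tray between -0.05 and 0.05 m and y of tin_a in the frame of tray between -0.122 and 0.122 m and height (world z) of each of tin_a, tin_c below 0.012 m and angle between each of tin_a, tin_c's own z axis and vertical below 0.12 rad and contact force between the fingers and tin_a below 0.3 N and linear speed of each of tin_a, tin_c below 0.03 m/s and x of tin_c in the frame of tray between -0.05 and 0.05 m and y of tin_c in the frame of tray between -0.122 and 0.122 m and contact force between the fingers and tin_c below 0.3 N) or (distance between heaviest_weight and tin_c below 0.06 m and height (world z) of tin_c above 0.14 m and contact force between tin_c and tester below 0.2 N and contact force between tin_c and parts_bins below 0.2 N and angle between tin_c's own z axis and vertical below 0.35 rad and contact force between the fingers and tin_c above 1 N and linear speed of tin_c below 0.05 m/s and x of tin_a in the frame of tray between -0.05 and 0.05 m and y of tin_a in the frame of tray between -0.122 and 0.122 m and height (world z) of each of tin_a, tin_b below 0.012 m and angle between each of tin_a, tin_b's own z axis and vertical below 0.12 rad and contact force between the fingers and tin_a below 0.3 N and linear speed of each of tin_a, tin_b below 0.03 m/s and x of tin_b in the frame of tray between -0.05 and 0.05 m and y of tin_b in the frame of tray between -0.122 and 0.122 m and contact force between the fingers and tin_b below 0.3 N))); the arm keeps its last pose, push and grip.
It fails at once if a tin is tipped over (angle between any of tin_a, tin_b, tin_c's own z axis and vertical above 0.8 rad).
It fails at once if a bystander is moved by more than 3 cm (distance of any of pencil, wheel, glue, stick_cup, tape, driver, leg from where it was at the start of the episode above 0.03 m).
It also fails if it takes over 72 s, if anything falls off the work surface, if the arm or the gripper's body presses on something with over 40 N, if the wrist force passes 120 N, or if a joint passes its speed limit or range.

ROBOT

A 7-joint arm with a two-finger parallel gripper is mounted at the origin on the work surface. World frame = base frame: x ahead of the robot, y to its left, z up, the work surface at z = 0. Lengths are in mm, angles in rad, forces in N, time in s.
With the tool pointing down it reaches from about 400 to 875 mm from the base axis. Payload 4.4 kg.
Tool frame: the origin (TCP) lies midway between the tips of the shut fingers; the grasp point (between the pads) lies 19 mm behind it (ctrl.grip_point_offset is the distance from the TCP to the grasp point, in mm); z points along the fingers, x is the direction in which the jaws open and shut, and the axes are right-handed (so a half turn about z gives the same grasp; the last joint's range is limited). The gripper opens to 85 mm and grips with 20 to 120 N. Pads are 22 mm wide; open, the fingers measure 114 mm over their backs; the gripper's body (76 mm by 85 mm) begins 54 mm behind the grasp point. The pads swing forward as they close: fully open they stand 13 mm farther back than shut.
Start: joints at [-1.258, 0.628, 0.038, 1.517, -0.027, 0.996, -0.02], TCP at [240.351, 603.945, 231.313] pointing down, gripper open.
Joint ranges: [-3.06, 3.06], [-0.37, 2.12], [-1.25, 1.32], [0.18, 2.47], [-1.1, 4.24], [0.23, 1.98], [-2.94, 2.94]. Speed limits (rad/s): [2.57, 2.57, 3.14, 3.14, 3.14, 3.14, 3.14].

INTERFACE

Orientations are given as [roll, pitch, yaw] about the fixed x, y, z axes, in that order (R = Rz(yaw) Ry(pitch) Rx(roll)).
In Python, from cell import ctrl, viewer gives the robot as it stands.
- The arm moves only by the tool apply_moves, never from a script. Its argument "series" is a list that holds one entry, the list of rows, each a list of 6 numbers: the shift along the tool's x, y, z normalised to -1 to 1, where 1 is 50 mm, then the turn, a rotation vector about the tool's x, y, z normalised to -1 to 1, where 1 is 6 degrees. In form: [[[tx, ty, tz, rx, ry, rz], ...]]. A call has exactly 5 rows; each row shifts and turns the commanded pose from where the row before left it, along the tool's axes as they then stand; what a row does not reach is not made up. A row lasts 1/8 s, in which the tool goes at most 62.5 mm and 10.7 degrees, less where a joint would pass 70% of its speed; a pose out of reach is approached as far as the arm can. A call with a number of a shift or a turn outside -1 to 1 is refused whole. A call with a gripper value outside its range is refused whole. "claw" is the gripper command: -1 is shut, 1 is fully open, values between are in proportion, set as the call begins (left out, the last holds). The fingers move at their own pace and stop on an object; the grip force is fixed at half the most. Time passes only in rows, so rows that do not move let the fingers close, or fill a call up. It gives the time, the measured TCP pose, the force and the opening at its end, in the units of the state.
- ctrl.read_state(): the state, without advancing time (a new reading comes with each control period).
- viewer.get_image(name): name is "scene" or "side" or "wrist"; returns the picture (384x512x3 uint8, blue, green, red); there is no depth.
- viewer.camera_info(name): a dict with "K" (3x3 intrinsics, pixels), "R" (3x3) and "t" (3): a world point X has camera coordinates R X + t. Camera axes: x right, y down, z forward; pixel columns grow to the right and rows downward; lengths in mm; the calibration is good to about 2 mm. A picture is of the moment at which its call begins: read the wrist's pose just before it. camera_info takes no time and is no camera call; for the wrist camera it gives the pose at the moment of the call.
- ctrl.finish_job(): hands the job in, once; it reports no verdict.
Trained networks look in the newest picture that a camera, given by its name, has taken for a name from the list of things; names that differ only in an ending like _2 or _b are one class to them, and where a whole thing is asked for, a point or a joint stands for the part that bears it (a point fixed in the world has none). Each returns a list of dicts, best first, with "score" (0 to 1); they miss things now and then, are a little off and sometimes report something else, mostly with a low value. They report only what shows in the picture. A call takes as long as a camera call.
- viewer.find_in(camera, label): "location" ([column, row] as shares, 0 to 1, of the picture: columns of its width, rows of its height, amid what is visible of it).
The state is a dict: "clock": time; "qpos": joint angles; "qd": joint speeds; "tau": joint torques, N m; "eef_pos": TCP position; "tool_rot": TCP orientation; "force": force on the tool from outside, world axes, zero at the start; "torque": the same for the moment, N m; "width": finger opening in mm.
Only numpy, scipy, OpenCV 4.12 (cv2) and the standard library are available. Lean on these libraries where they do the work, as an engineer would, in place of code of your own. Each camera call takes 0.05 s, during which the arm holds its last target. There are 200 camera calls.

## Working session

There is one attempt and no reset: what is moved stays moved. The work goes in short steps, Python scripts to look and compute and a tool call to move; the robot and the scene stay as the last step left them, time stands still between calls to the robot, and variables do not carry over. Pictures are saved under pics/ and viewed, about 8 in all and at most 12, crops included, and the job is handed in when it is done.

Besides the shell and the picture viewer there is one more tool, called after "Call:" by a JSON object that holds its "op" and its "data". apply_moves: Moves the arm, as the interface text tells. Scaled input: -1 to 1 covers 50 mm each way for a shift and 6 degrees each way for a turn. Its arguments: {"type":"object","properties":{"series":{"type":"array","items":{"type":"array","items":{"type":"array","items":{"type":"number"}}}},"claw":{"type":"number"}},"required":["series"]}

```bash
mkdir -p pics; python3 - <<'E'
from cell import ctrl, viewer
import cv2, numpy as np
s=ctrl.read_state();print(s)
for n in("scene","side"):
    im=viewer.get_image(n);cv2.imwrite(f"pics/{n}0.png",im)
    c=viewer.camera_info(n);K,R,t=map(np.array,(c["K"],c["R"],c["t"]))
    for l,z in(("tin_a",37),("tray",5),("mat",4),("pencil",8),("wheel",12)):
        for d in viewer.find_in(n,l)[:4]:
            u=np.array([d["location"][0]*512,d["location"][1]*384,1])
            r=R.T@np.linalg.inv(K)@u;o=-R.T@t;p=o+r*(z-o[2])/r[2]
            print(n,l,round(d["score"],2),u[:2].round(),p.round())
E
```

```text
{'clock': 0.0, 'qpos': array([-1.25780155,  0.62933712,  0.03845027,  1.51838719, -0.02698583,
        0.9962968 , -0.01999051]), 'qd': array([ 0.00175905,  0.00070724,  0.00083065,  0.00017329, -0.00226346,
       -0.00073189, -0.00065206]), 'tau': array([-2.05468918e-04, -5.63400292e+01,  1.22611128e+00, -1.93451589e+01,
        1.10163397e-02,  1.01701639e-02, -2.62848175e-06]), 'eef_pos': array([240.11796392, 603.3399184 , 230.38894914]), 'tool_rot': array([3.14155071e+00, 1.90972898e-03, 1.19201154e+00]), 'force': array([ 1.1903555 , -0.82430136,  0.92692177]), 'torque': array([-0.04173285, -0.01087803, -0.03580192]), 'width': 84.95360824076184}
scene tin_a 0.73 [345. 208.] [492. 290.  37.]
scene tin_a 0.66 [288. 189.] [510.  98.  37.]
scene tin_a 0.62 [309. 211.] [559. 197.  37.]
scene tray 0.6 [208. 169.] [ 537. -197.    5.]
scene mat 0.94 [316. 220.] [555. 224.   4.]
scene pencil 0.63 [296. 286.] [801. 269.   8.]
scene wheel 0.66 [292. 233.] [643. 180.  12.]
side tin_a 0.72 [219. 148.] [498. 298.  37.]
side tin_a 0.7 [237. 158.] [561. 209.  37.]
side tin_a 0.7 [234. 173.] [531. 112.  37.]
side tray 0.76 [250. 241.] [ 532. -211.    5.]
side tray 0.48 [259. 169.] [643. 159.   5.]
side mat 0.55 [221. 171.] [487. 183.   4.]
side pencil 0.57 [219. 175.] [477. 151.   8.]
side wheel 0.37 [259. 169.] [640. 152.  12.]
```

View pics/scene0.png

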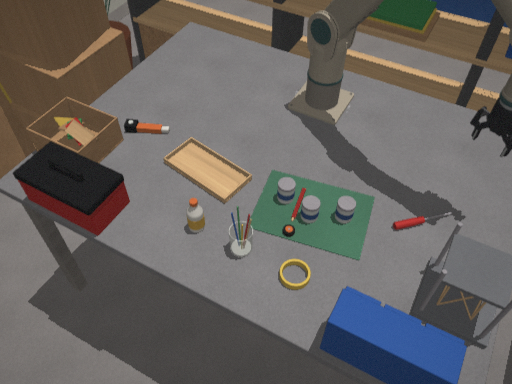

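View pics/side0.png

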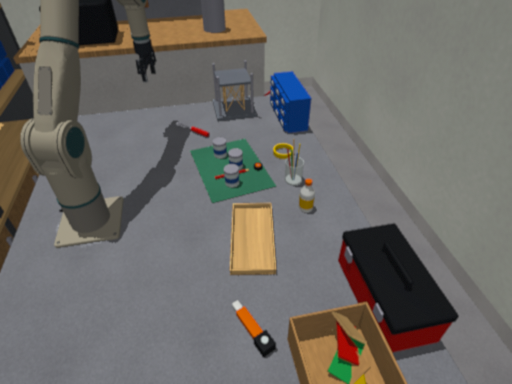

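The scene view shows three tins at about (288,189), (311,208) and (345,208), with the pencil between the first two. The tray is at (208,169), the wheel at (289,230). The side view agrees, with the tins at (220,148), (236,158) and (232,175) and the tray at (253,238).

```bash
cat > h.py <<'E'
from cell import ctrl, viewer
import cv2, numpy as np
from scipy.spatial.transform import Rotation as Ro
def cam(n):
    c=viewer.camera_info(n);return [np.array(c[k]) for k in("K","R","t")]
def back(n,uv,z,c=None):
    K,R,t=c or cam(n);r=R.T@np.linalg.inv(K)@np.array([*uv,1.]);o=-R.T@t
    return (o+r*(z-o[2])/r[2])
def proj(c,X):
    K,R,t=c;p=K@(R@np.array(X)+t);return p[:2]/p[2]
def need(xyz,yaw):
    "total shift (units of 50 mm, tool axes of a level tool at target yaw) and world/turn in units of 6 deg"
    s=ctrl.read_state();R=Ro.from_euler('xyz',s["tool_rot"]);T=Ro.from_euler('xyz',[np.pi,0,yaw])
    d=np.array(xyz)-s["eef_pos"]
    print("pos",s["eef_pos"].round(1),"rpy",s["tool_rot"].round(3),"t",round(s["clock"],2),"w",round(s["width"],1),"F",s["force"].round(2))
    print("shift tool now",(R.inv().apply(d)/50).round(2),"turn",((R.inv()*T).as_rotvec()/np.radians(6)).round(2), "shift tool after turn",(T.inv().apply(d)/50).round(2))
E
python3 - <<'E'
from h import *
P={"scene":[(345,208),(311,208),(288,189)],"side":[(219,148),(237,158),(233,174)]}
A,B=cam("scene"),cam("side")
for a,b in zip(P["scene"],P["side"]):
    X=cv2.triangulatePoints(A[0]@np.c_[A[1],A[2]],B[0]@np.c_[B[1],B[2]],np.array(a,float),np.array(b,float));print("tin",(X[:3]/X[3]).ravel().round())
for n in P:
    im=cv2.imread(f"pics/{n}0.png");h=cv2.cvtColor(im,cv2.COLOR_BGR2HSV)
    for nm,lo,hi,z,seed in(("tray",(8,60,110),(28,255,255),25,{"scene":(208,169),"side":(250,241)}),("mat",(60,80,30),(95,255,180),4,{"scene":(325,235),"side":(225,190)})):
        m=cv2.morphologyEx(cv2.inRange(h,lo,hi),cv2.MORPH_CLOSE,np.ones((5,5)))
        _,L=cv2.connectedComponents(m);k=L[seed[n][1],seed[n][0]]
        r=cv2.minAreaRect(cv2.findContours((L==k).astype(np.uint8),0,2)[0][0])
        c=cv2.findContours((L==k).astype(np.uint8),0,2)[0][0];hl=cv2.convexHull(c)
        q=cv2.approxPolyN(hl,4)[0] if hasattr(cv2,"approxPolyN") else cv2.boxPoints(r)
        print(n,nm,k,q.tolist(),[back(n,p,z)[:2].round().tolist() for p in q])
need([500,300,230],0)
E
```

```text
tin [496. 292.  42.]
tin [555. 199.  48.]
tin [522. 102.  49.]
scene tray 28 [[255, 176], [225, 203], [160, 159], [191, 136]] [[502.0, -28.0], [651.0, -56.0], [594.0, -356.0], [444.0, -327.0]]
scene mat 9 [[374, 197], [359, 260], [246, 226], [272, 170]] [[375.0, 353.0], [628.0, 396.0], [684.0, 40.0], [432.0, 1.0]]
side tray 24 [[271, 203], [277, 274], [229, 274], [232, 203]] [[637.0, -69.0], [582.0, -367.0], [443.0, -338.0], [500.0, -39.0]]
side mat 5 [[276, 186], [212, 203], [190, 150], [244, 138]] [[684.0, 41.0], [430.0, -1.0], [374.0, 358.0], [624.0, 400.0]]
pos [240.3 604.  231.3] rpy [-3.142 -0.     1.192] t 0.6 w 85.5 F [-0.11 -0.99 -0.28]
shift tool now [-3.73  7.07  0.03] turn [-0.    0.   11.38] shift tool after turn [5.19 6.08 0.03]
```

Call:
{"op": "apply_moves", "data": {"series": [[[-0.46,0.88,0,0,0,0],[-0.46,0.88,0,0,0,0],[-0.46,0.88,0,0,0,0],[-0.46,0.88,0,0,0,0],[-0.46,0.88,0,0,0,0]]], "claw": 1}}

```text
clock: 1.23
eef_pos: [403.3, 414.5, 231.5]
tool_rot: [3.141, -0.001, 1.192]
force: [0.6, 0.2, 0.7]
width: 85.4
```

Call:
{"op": "apply_moves", "data": {"series": [[[-0.46,0.88,0,0,0,0],[-0.46,0.88,0,0,0,0],[-0.46,0.88,0,0,0,0],[0,0,0,0,0,0.95],[0,0,0,0,0,0.95]]]}}

```text
clock: 1.85
eef_pos: [500.0, 301.9, 231.4]
tool_rot: [-3.142, -0.0, 0.988]
force: [-0.1, 0.5, -0.5]
width: 85.7
```

Call:
{"op": "apply_moves", "data": {"series": [[[0,0,0,0,0,0.95],[0,0,0,0,0,0.95],[0,0,0,0,0,0.95],[0,0,0,0,0,0.95],[0,0,0,0,0,0.95]]]}}

```text
clock: 2.48
eef_pos: [499.3, 302.9, 231.4]
tool_rot: [-3.141, -0.0, 0.492]
force: [0.4, -0.0, 0.4]
width: 85.5
```

Call:
{"op": "apply_moves", "data": {"series": [[[0,0,0,0,0,0.95],[0,0,0,0,0,0.95],[0,0,0,0,0,0.95],[0,0,0,0,0,0.95],[0,0,0,0,0,0.95]]]}}

```text
clock: 3.1
eef_pos: [499.3, 302.9, 231.4]
tool_rot: [-3.141, -0.0, -0.005]
force: [-0.1, 0.0, -1.0]
width: 85.2
```

```bash
python3 - <<'E'
from h import *
need([500,300,230],0)
c=cam("wrist");im=viewer.get_image("wrist");cv2.imwrite("pics/w1.png",im)
print(-c[1].T@c[2], c[0])
for d in viewer.find_in("wrist","tin_a"):
    u=np.array(d["location"])*[512,384];print(d["score"],u.round(),back("wrist",u,70,c).round(),back("wrist",u,40,c).round())
E
```

```text
pos [499.3 302.9 231.4] rpy [-3.141 -0.    -0.005] t 3.1 w 85.2 F [-0.14  0.02 -0.96]
shift tool now [0.01 0.06 0.03] turn [-0.   -0.   -0.05] shift tool after turn [0.01 0.06 0.03]
[499.07079779 374.15869131 374.23865548] [[340.0628055    0.         254.72655954]
 [  0.         340.0628055  195.18131064]
 [  0.           0.           1.        ]]
0.68 [301. 268.] [544. 208.  70.] [549. 192.  40.]
0.61 [271. 335.] [515. 129.  70.] [516. 105.  40.]
0.55 [252. 186.] [496. 293.  70.] [496. 285.  40.]
```

View pics/w1.png

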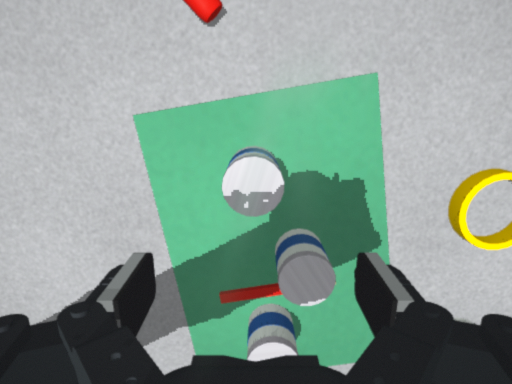

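The wrist view shows tin 1's lid at about (253,185), tin 2's at (306,275) and tin 3's partly hidden at about (272,357). The pencil lies between tins 2 and 3 on the robot side.

```bash
python3 - <<'E'
from h import *
c=cam("wrist")
for u in((253,186),(306,276),(272,357)):print(back("wrist",u,74,c).round(1))
need([497,292,29],0)
E
```

```text
[497.  294.4  74. ]
[549.1 202.2  74. ]
[516.7 105.   74. ]
pos [499.3 303.  231.3] rpy [ 3.142e+00 -0.000e+00 -2.000e-03] t 3.2 w 85.2 F [ 0.42 -0.02 -0.4 ]
shift tool now [-0.05  0.22  4.05] turn [ 0.   -0.   -0.02] shift tool after turn [-0.05  0.22  4.05]
```

Call:
{"op": "apply_moves", "data": {"series": [[[-0.05,0.17,0.7,0,0,0],[0,0,1,0,0,0],[0,0,1,0,0,0],[0,0,0.9,0,0,0],[0,0,0.5,0,0,0]]]}}

```text
clock: 3.82
eef_pos: [495.7, 293.9, 24.0]
tool_rot: [3.141, 0.003, 0.0]
force: [-0.6, -0.3, 1.3]
width: 84.9
```

Call:
{"op": "apply_moves", "data": {"series": [[[0,0,0,0,0,0],[0,0,0,0,0,0],[0,0,0,0,0,0],[0,0,0,0,0,0],[0,0,0,0,0,0]]], "claw": -1}}

```text
clock: 4.45
eef_pos: [497.3, 294.8, 27.3]
tool_rot: [-3.141, -0.001, -0.001]
force: [-0.5, 0.3, 4.1]
width: 55.6
```

Call:
{"op": "apply_moves", "data": {"series": [[[0,0,0,0,0,0],[0,0,0,0,0,0],[0,0,0,0,0,0],[0,0,0,0,0,0],[0,0,0,0,0,0]]]}}

```text
clock: 5.08
eef_pos: [497.3, 294.8, 27.2]
tool_rot: [-3.141, -0.001, -0.002]
force: [-0.6, -0.7, 6.0]
width: 55.9
```

Call:
{"op": "apply_moves", "data": {"series": [[[0,0,-0.3,0,0,0],[0,0,-0.5,0,0,0],[0,0,-0.4,0,0,0],[0,0,0,0,0,0],[0,0,0,0,0,0]]]}}

```text
clock: 5.7
eef_pos: [496.2, 294.2, 85.9]
tool_rot: [3.141, 0.001, -0.002]
force: [0.2, -0.4, -2.5]
width: 56.0
```

Call:
{"op": "apply_moves", "data": {"series": [[[0,0,0,0,0,0],[0,0,0,0,0,0],[0,0,0,0,0,0],[0,0,0,0,0,0],[0,0,0,0,0,0]]]}}

```text
clock: 6.32
eef_pos: [496.8, 294.3, 86.2]
tool_rot: [3.142, 0.0, -0.002]
force: [-0.2, -0.6, -1.4]
width: 55.2
```

```bash
cat >> h.py <<'E'
def weigh(n=12):
    F=[];T=[]
    for i in range(n):
        viewer.get_image("side");s=ctrl.read_state();F.append(s["force"]);T.append(s["tau"])
    F=np.array(F);print("F",F.mean(0).round(2),"sd",F.std(0).round(2),"kg",round(-F[:,2].mean()/9.81,3),"tau",np.mean(T,0).round(2),"z",s["eef_pos"].round(1),"w",round(s["width"],1))
E
python3 -c "
from h import *
weigh()"
```

```text
F [ 0.21 -0.06 -2.69] sd [0.4  0.43 0.4 ] kg 0.274 tau [ 0.000e+00 -5.508e+01  5.220e+00 -1.277e+01  1.000e-02  0.000e+00
  0.000e+00] z [496.8 294.3  86.3] w 55.8
```

Call:
{"op": "apply_moves", "data": {"series": [[[0,0,-0.64,0,0,0],[0,0,-0.64,0,0,0],[0,0.5,0,0,0,0],[0,0.9,0,0,0,0],[0,1,0,0,0,0]]]}}

```text
clock: 7.55
eef_pos: [496.6, 173.7, 150.5]
tool_rot: [-3.141, -0.001, -0.0]
force: [0.4, -0.8, -3.1]
width: 55.5
```

Call:
{"op": "apply_moves", "data": {"series": [[[0.1,1,0,0,0,0],[0.1,1,0,0,0,0],[0.1,1,0,0,0,0],[0.1,1,0,0,0,0],[0.1,1,0,0,0,0]]]}}

```text
clock: 8.18
eef_pos: [521.3, -77.3, 150.5]
tool_rot: [-3.142, -0.0, -0.002]
force: [0.1, 0.1, -3.3]
width: 55.2
```

Call:
{"op": "apply_moves", "data": {"series": [[[0.1,1,0,0,0,0],[0.08,1,0,0,0,0],[0,0.9,0,0,0,0],[0,0.6,0,0,0,0],[0,0.3,0,0,0,0]]]}}

```text
clock: 8.8
eef_pos: [529.2, -268.0, 150.3]
tool_rot: [3.141, 0.0, -0.005]
force: [-0.9, -0.0, -2.6]
width: 55.5
```

```bash
python3 -c "
from h import *
weigh(6);need([530,-266,29],0)
cv2.imwrite('pics/s2.png',np.hstack([viewer.get_image('side')[150:330,130:370],viewer.get_image('wrist')[::2,::2][:180]]))"
```

```text
F [ 0.3   0.08 -2.64] sd [0.47 1.31 0.36] kg 0.269 tau [ 2.300e-01 -5.426e+01  4.310e+00 -1.589e+01 -1.000e-02  6.000e-02
  3.000e-02] z [ 530.2 -263.4  150.1] w 55.4
pos [ 530.2 -263.4  150.1] rpy [-3.14e+00  0.00e+00  1.00e-03] t 9.1 w 55.4 F [ 0.78  0.25 -2.13]
shift tool now [-0.    0.06  2.42] turn [-0.02  0.    0.01] shift tool after turn [-0.    0.05  2.42]
```

View pics/s2.png

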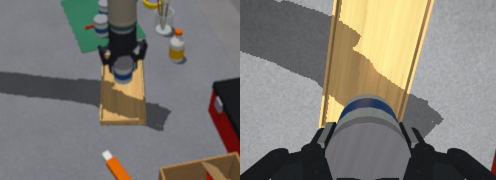

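The held tin is upright and over the far half of the tray. I'll lower it.

Call:
{"op": "apply_moves", "data": {"series": [[[0,0,0.6,0,0,0],[0,0,0.8,0,0,0],[0,0,0.6,0,0,0],[0,0,0.3,0,0,0],[0,0,0.1,0,0,0]]]}}

```text
clock: 9.82
eef_pos: [529.9, -265.2, 29.8]
tool_rot: [-3.141, 0.001, -0.001]
force: [-0.5, -0.2, -2.6]
width: 55.4
```

Call:
{"op": "apply_moves", "data": {"series": [[[0,0,0.02,0,0,0],[0,0,0,0,0,0],[0,0,0,0,0,0],[0,0,0,0,0,0],[0,0,0,0,0,0]]]}}

```text
clock: 10.45
eef_pos: [529.9, -265.8, 29.5]
tool_rot: [3.141, -0.0, -0.002]
force: [0.5, 0.2, -3.0]
width: 55.4
```

Call:
{"op": "apply_moves", "data": {"series": [[[0,0,0.02,0,0,0],[0,0,0.02,0,0,0],[0,0,0,0,0,0],[0,0,0,0,0,0],[0,0,0,0,0,0]]]}}

```text
clock: 11.08
eef_pos: [529.9, -265.8, 28.3]
tool_rot: [-3.141, -0.0, -0.002]
force: [-1.6, 1.0, 6.8]
width: 55.6
```

Call:
{"op": "apply_moves", "data": {"series": [[[0,0,0,0,0,0],[0,0,0,0,0,0],[0,0,0,0,0,0],[0,0,0,0,0,0],[0,0,0,0,0,0]]], "claw": 1}}

```text
clock: 11.7
eef_pos: [529.8, -265.7, 27.2]
tool_rot: [-3.142, 0.0, -0.002]
force: [-0.5, -1.0, -0.1]
width: 85.1
```

Call:
{"op": "apply_moves", "data": {"series": [[[0,0,-0.3,0,0,0],[0,0,-0.7,0,0,0],[0,0,-1,0,0,0],[0,0,-1,0,0,0],[0,0,-0.6,0,0,0]]]}}

```text
clock: 12.32
eef_pos: [530.6, -266.4, 211.2]
tool_rot: [3.14, -0.004, -0.002]
force: [-0.7, 0.0, -0.2]
width: 85.7
```

```bash
python3 -c "
from h import *
weigh(6);need([549,202,200],0)"
```

```text
F [ 0.29 -0.43 -0.13] sd [0.39 0.61 1.12] kg 0.014 tau [-2.100e-01 -5.052e+01  4.110e+00 -1.709e+01  2.000e-02  1.200e-01
 -2.000e-02] z [ 529.  -265.2  206.5] w 85.5
pos [ 529.  -265.2  206.5] rpy [-3.141e+00  2.000e-03 -2.000e-03] t 12.62 w 85.5 F [ 0.43 -1.28 -0.59]
shift tool now [ 0.38 -9.34  0.14] turn [-0.01  0.02 -0.02] shift tool after turn [ 0.4  -9.34  0.13]
```

Call:
{"op": "apply_moves", "data": {"series": [[[0,-0.7,0,0,0,0],[0,-1,0,0,0,0],[0,-1,0,0,0,0],[0,-1,0,0,0,0],[0,-1,0,0,0,0]]]}}

```text
clock: 13.25
eef_pos: [529.2, -29.2, 206.0]
tool_rot: [3.141, 0.003, -0.002]
force: [0.1, 0.1, -0.6]
width: 85.2
```

Call:
{"op": "apply_moves", "data": {"series": [[[0,-0.8,0,0,0,0],[0,-0.4,0,0,0,0],[0,0,0,0,0,0],[0,0,0,0,0,0],[0,0,0,0,0,0]]]}}

```text
clock: 13.88
eef_pos: [530.2, 27.5, 207.1]
tool_rot: [3.141, 0.001, -0.004]
force: [0.5, 0.2, 0.3]
width: 85.7
```

```bash
python3 - <<'E'
from h import *
c=cam("wrist");im=viewer.get_image("wrist");cv2.imwrite("pics/w3.png",im)
for d in viewer.find_in("wrist","tin_a"):
    u=np.array(d["location"])*[512,384];print(round(d["score"],2),u.round(),back("wrist",u,74,c).round())
for X in((516.7,105,74),(522,102,74),(549,202,74)):print(proj(c,X).round())
need([517,105,25],0)
E
```

```text
0.89 [238.  96.] [517.  98.  74.]
0.71 [275.   4.] [545. 162.  74.]
[238.  86.]
[245.  90.]
[282. -61.]
pos [530.3  28.  207.2] rpy [ 3.141  0.    -0.004] t 13.97 w 85.3 F [-0.39  0.1  -0.29]
shift tool now [-0.27 -1.54  3.64] turn [ 0.    0.   -0.04] shift tool after turn [-0.27 -1.54  3.64]
```

View pics/w3.png

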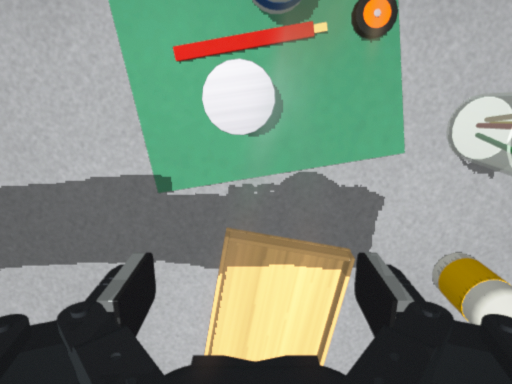

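The lid at (239,96) puts tin 3 at (517,98). The pencil runs from (175,53) to (327,28), clear of the fingers.

Call:
{"op": "apply_moves", "data": {"series": [[[-0.13,-0.7,0,0,0,0],[-0.13,-0.7,0,0,0,0],[0,0,0.4,0,0,0],[0,0,0.7,0,0,0],[0,0,0.8,0,0,0]]]}}

```text
clock: 14.6
eef_pos: [518.4, 99.0, 112.0]
tool_rot: [-3.141, -0.002, -0.002]
force: [0.8, 0.3, -0.6]
width: 85.4
```

Call:
{"op": "apply_moves", "data": {"series": [[[0,0,0.8,0,0,0],[0,0,0.6,0,0,0],[0,0,0.3,0,0,0],[0,0,0,0,0,0],[0,0,0,0,0,0]]]}}

```text
clock: 15.22
eef_pos: [518.4, 99.2, 28.3]
tool_rot: [-3.141, -0.002, -0.002]
force: [-0.2, 0.7, 0.4]
width: 85.7
```

Call:
{"op": "apply_moves", "data": {"series": [[[0,0,0,0,0,0],[0,0,0,0,0,0],[0,0,0,0,0,0],[0,0,0,0,0,0],[0,0,0,0,0,0]]], "claw": -1}}

```text
clock: 15.85
eef_pos: [518.0, 99.5, 28.6]
tool_rot: [-3.141, -0.001, -0.002]
force: [-1.6, 0.5, 8.5]
width: 55.5
```

Call:
{"op": "apply_moves", "data": {"series": [[[0,0,0,0,0,0],[0,0,0,0,0,0],[0,0,-0.4,0,0,0],[0,0,-0.7,0,0,0],[0,0,-0.4,0,0,0]]]}}

```text
clock: 16.48
eef_pos: [517.5, 99.4, 103.6]
tool_rot: [-3.141, -0.001, -0.002]
force: [-0.2, -0.2, -5.4]
width: 55.2
```

Call:
{"op": "apply_moves", "data": {"series": [[[0,0,0,0,0,0],[0,0,0,0,0,0],[0,0,0,0,0,0],[0,0,0,0,0,0],[0,0,0,0,0,0]]]}}

```text
clock: 17.1
eef_pos: [517.2, 99.2, 101.8]
tool_rot: [3.141, 0.001, -0.002]
force: [0.1, 0.6, -4.8]
width: 55.1
```

```bash
python3 -c "
from h import *
weigh(10);need([556,-128,150],0)"
```

```text
F [-0.25  0.02 -5.22] sd [0.58 0.41 0.35] kg 0.533 tau [ 1.000e-02 -5.139e+01  4.020e+00 -1.219e+01  1.000e-02  1.000e-02
  0.000e+00] z [517.5  99.3 102.3] w 55.2
pos [517.5  99.3 102.3] rpy [-3.142e+00 -0.000e+00 -2.000e-03] t 17.6 w 55.2 F [-0.57 -0.09 -5.47]
shift tool now [ 0.78  4.54 -0.95] turn [-0.   -0.   -0.02] shift tool after turn [ 0.77  4.55 -0.95]
```

This one weighs about 0.53 kg, so it's the heaviest. I'll set it back in place and move tin 2 first.

Call:
{"op": "apply_moves", "data": {"series": [[[0,0,0.4,0,0,0],[0,0,0.6,0,0,0],[0,0,0.35,0,0,0],[0,0,0.1,0,0,0],[0,0,0.02,0,0,0]]]}}

```text
clock: 18.23
eef_pos: [517.8, 99.2, 29.0]
tool_rot: [-3.142, -0.0, -0.002]
force: [-0.5, 0.3, -4.6]
width: 55.2
```

Call:
{"op": "apply_moves", "data": {"series": [[[0,0,0.02,0,0,0],[0,0,0,0,0,0],[0,0,0,0,0,0],[0,0,0,0,0,0],[0,0,0,0,0,0]]]}}

```text
clock: 18.85
eef_pos: [518.2, 99.3, 28.6]
tool_rot: [-3.141, -0.002, -0.002]
force: [0.1, -0.7, 6.2]
width: 55.4
```

Call:
{"op": "apply_moves", "data": {"series": [[[0,0,0,0,0,0],[0,0,0,0,0,0],[0,0,0,0,0,0],[0,0,0,0,0,0],[0,0,0,0,0,0]]], "claw": 1}}

```text
clock: 19.48
eef_pos: [517.4, 99.3, 27.7]
tool_rot: [-3.142, 0.0, -0.002]
force: [-0.9, -0.6, 0.5]
width: 85.4
```

Call:
{"op": "apply_moves", "data": {"series": [[[0,0,-0.3,0,0,0],[0,0,-0.7,0,0,0],[0,0,-1,0,0,0],[0,0,-1,0,0,0],[0,0,-0.6,0,0,0]]]}}

```text
clock: 20.1
eef_pos: [518.3, 99.3, 211.4]
tool_rot: [-3.14, -0.004, -0.002]
force: [0.6, -0.2, -0.5]
width: 85.3
```

Call:
{"op": "apply_moves", "data": {"series": [[[0.3,-0.3,0,0,0,0],[0.3,-0.3,0,0,0,0],[0,0,0,0,0,0],[0,0,0,0,0,0],[0,0,0,0,0,0]]]}}

```text
clock: 20.72
eef_pos: [546.8, 128.3, 207.9]
tool_rot: [3.141, 0.001, -0.003]
force: [1.3, -0.4, 0.6]
width: 85.4
```

```bash
python3 - <<'E'
from h import *
c=cam("wrist");im=viewer.get_image("wrist");cv2.imwrite("pics/w4.png",im)
for d in viewer.find_in("wrist","tin_a"):
    u=np.array(d["location"])*[512,384];print(round(d["score"],2),u.round(),back("wrist",u,74,c).round())
need([549,202,28],0)
E
```

```text
0.79 [225. 212.] [520. 103.  74.]
0.73 [257.  95.] [548. 199.  74.]
pos [547.1 128.6 207.9] rpy [ 3.141e+00  0.000e+00 -3.000e-03] t 20.82 w 85.1 F [-0.18 -0.22 -0.87]
shift tool now [ 0.03 -1.47  3.6 ] turn [ 0.    0.   -0.03] shift tool after turn [ 0.04 -1.47  3.6 ]
```

View pics/w4.png

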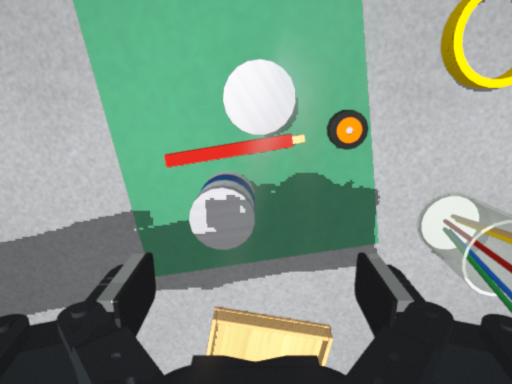

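Tin 2's lid at (260,96) puts it at (550,199). The wheel at (347,130) and the pencil are both clear of the fingers.

Call:
{"op": "apply_moves", "data": {"series": [[[0.05,-0.7,0,0,0,0],[0,-0.7,0,0,0,0],[0,0,0.4,0,0,0],[0,0,0.7,0,0,0],[0,0,0.8,0,0,0]]]}}

```text
clock: 21.45
eef_pos: [550.5, 199.3, 112.4]
tool_rot: [-3.141, -0.001, -0.002]
force: [-0.3, 0.2, -0.2]
width: 85.6
```

Call:
{"op": "apply_moves", "data": {"series": [[[0,0,0.8,0,0,0],[0,0,0.6,0,0,0],[0,0,0.3,0,0,0],[0,0,0,0,0,0],[0,0,0,0,0,0]]]}}

```text
clock: 22.08
eef_pos: [551.1, 199.4, 28.9]
tool_rot: [-3.141, -0.002, -0.002]
force: [1.2, 0.4, -0.2]
width: 85.6
```

Call:
{"op": "apply_moves", "data": {"series": [[[0,0,0,0,0,0],[0,0,0,0,0,0],[0,0,0,0,0,0],[0,0,0,0,0,0],[0,0,0,0,0,0]]], "claw": -1}}

```text
clock: 22.7
eef_pos: [550.6, 199.5, 29.0]
tool_rot: [-3.141, -0.001, -0.002]
force: [-0.8, 0.3, 5.8]
width: 54.6
```

Call:
{"op": "apply_moves", "data": {"series": [[[0,0,0,0,0,0],[0,0,0,0,0,0],[0,0,-0.4,0,0,0],[0,0,-0.7,0,0,0],[0,0,-0.4,0,0,0]]]}}

```text
clock: 23.32
eef_pos: [550.7, 199.4, 104.6]
tool_rot: [-3.141, -0.002, -0.002]
force: [0.3, 0.1, -1.4]
width: 54.3
```

Call:
{"op": "apply_moves", "data": {"series": [[[0,0,-0.5,0,0,0],[0,0,-0.5,0,0,0],[0,0,0,0,0,0],[0,0,0,0,0,0],[0,0,0,0,0,0]]]}}

```text
clock: 23.95
eef_pos: [549.3, 199.0, 151.6]
tool_rot: [3.141, 0.002, -0.002]
force: [-0.2, 0.1, -1.8]
width: 54.6
```

```bash
python3 -c "
from h import *
weigh(10);need([556,-128,150],0)"
```

```text
F [-0.03 -0.18 -1.76] sd [0.34 0.32 0.44] kg 0.179 tau [-1.000e-02 -5.285e+01  4.760e+00 -1.541e+01  1.000e-02  1.000e-02
  0.000e+00] z [550.1 199.2 152.7] w 54.4
pos [550.1 199.2 152.7] rpy [ 3.142e+00  0.000e+00 -2.000e-03] t 24.45 w 54.4 F [-0.16  0.1  -2.62]
shift tool now [0.13 6.54 0.05] turn [ 0.    0.   -0.02] shift tool after turn [0.12 6.54 0.05]
```

Call:
{"op": "apply_moves", "data": {"series": [[[0.03,0.6,0,0,0,0],[0.03,0.9,0,0,0,0],[0.03,1,0,0,0,0],[0.03,1,0,0,0,0],[0,1,0,0,0,0]]]}}

```text
clock: 25.08
eef_pos: [556.0, -27.4, 153.0]
tool_rot: [3.142, -0.001, -0.002]
force: [1.7, 0.4, -1.2]
width: 54.8
```

Call:
{"op": "apply_moves", "data": {"series": [[[0,1,0,0,0,0],[0,0.7,0,0,0,0],[0,0.34,0,0,0,0],[0,0,0,0,0,0],[0,0,0.4,0,0,0]]]}}

```text
clock: 25.7
eef_pos: [557.2, -125.6, 133.7]
tool_rot: [-3.14, -0.003, 0.001]
force: [0.4, 0.4, -1.4]
width: 54.2
```

Call:
{"op": "apply_moves", "data": {"series": [[[0,0,0.7,0,0,0],[0,0,0.7,0,0,0],[0,0,0.4,0,0,0],[0,0,0.2,0,0,0],[0,0,0,0,0,0]]]}}

```text
clock: 26.32
eef_pos: [555.6, -126.2, 32.5]
tool_rot: [-3.141, 0.001, -0.0]
force: [-0.6, -0.5, -0.9]
width: 54.4
```

Call:
{"op": "apply_moves", "data": {"series": [[[0,0,0.02,0,0,0],[0,0,0.02,0,0,0],[0,0,0.01,0,0,0],[0,0,0,0,0,0],[0,0,0,0,0,0]]]}}

```text
clock: 26.95
eef_pos: [555.6, -127.9, 30.4]
tool_rot: [3.142, -0.0, -0.002]
force: [0.5, -0.3, -1.3]
width: 54.4
```

Call:
{"op": "apply_moves", "data": {"series": [[[0,0,0.02,0,0,0],[0,0,0.01,0,0,0],[0,0,0,0,0,0],[0,0,0,0,0,0],[0,0,0,0,0,0]]]}}

```text
clock: 27.58
eef_pos: [555.6, -127.9, 30.0]
tool_rot: [-3.141, -0.001, -0.002]
force: [-2.8, 0.7, 9.6]
width: 54.6
```

Call:
{"op": "apply_moves", "data": {"series": [[[0,0,0,0,0,0],[0,0,0,0,0,0],[0,0,0,0,0,0],[0,0,0,0,0,0],[0,0,0,0,0,0]]], "claw": 1}}

```text
clock: 28.2
eef_pos: [555.5, -127.8, 28.7]
tool_rot: [-3.142, 0.0, -0.002]
force: [-0.3, -0.0, -0.2]
width: 85.4
```

Call:
{"op": "apply_moves", "data": {"series": [[[0,0,-0.3,0,0,0],[0,0,-0.7,0,0,0],[0,0,-1,0,0,0],[0,0,-1,0,0,0],[0,0,-0.6,0,0,0]]]}}

```text
clock: 28.82
eef_pos: [556.5, -128.2, 212.6]
tool_rot: [3.141, -0.004, -0.002]
force: [0.3, -0.1, -0.7]
width: 85.3
```

Call:
{"op": "apply_moves", "data": {"series": [[[-0.3,-0.7,0,0,0,0],[-0.3,-0.9,0,0,0,0],[0,-0.9,0,0,0,0],[0,-0.5,0,0,0,0],[0,0,0,0,0,0]]]}}

```text
clock: 29.45
eef_pos: [525.8, 24.7, 209.6]
tool_rot: [-3.14, -0.001, 0.003]
force: [-0.4, -0.6, -0.5]
width: 85.4
```

```bash
python3 - <<'E'
from h import *
viewer.get_image("side");viewer.get_image("side")
c=cam("wrist");im=viewer.get_image("wrist");a=viewer.get_image("side");b=viewer.get_image("scene")
cv2.imwrite("pics/m5.png",np.hstack([cv2.resize(im,(400,300)),cv2.resize(a[110:290,160:340],(300,300))]))
for d in viewer.find_in("wrist","tin_a"):
    u=np.array(d["location"])*[512,384];print(round(d["score"],2),u.round(),back("wrist",u,74,c).round())
need([518,98,28],0)
E
```

```text
0.76 [244.  89.] [517.  97.  74.]
0.71 [281. 318.] [ 550. -112.   74.]
pos [525.9  20.7 209. ] rpy [ 3.141 -0.    -0.004] t 29.75 w 85.6 F [ 0.26 -0.   -0.22]
shift tool now [-0.16 -1.55  3.62] turn [ 0.   -0.   -0.04] shift tool after turn [-0.16 -1.55  3.62]
```

View pics/m5.png

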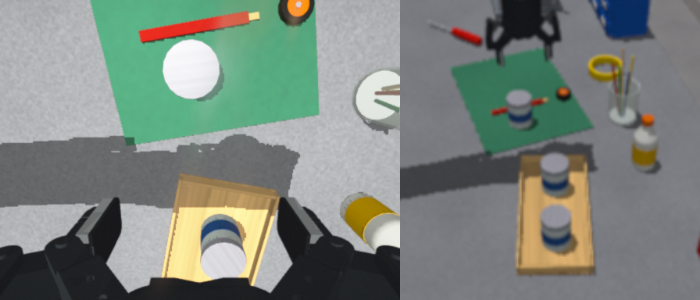

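Both lighter tins stand inside the tray, and the heaviest stands on the mat with its lid at about (191,69) in the composite. I'll grip and lift it.

Call:
{"op": "apply_moves", "data": {"series": [[[-0.08,-0.78,0,0,0,0],[-0.08,-0.78,0,0,0,0],[0,0,0.4,0,0,0],[0,0,0.7,0,0,0],[0,0,0.8,0,0,0]]]}}

```text
clock: 30.38
eef_pos: [518.8, 99.6, 113.3]
tool_rot: [-3.141, -0.002, -0.003]
force: [0.1, 0.7, 0.0]
width: 85.3
```

Call:
{"op": "apply_moves", "data": {"series": [[[0,0,0.8,0,0,0],[0,0,0.6,0,0,0],[0,0,0.3,0,0,0],[0,0,0,0,0,0],[0,0,0,0,0,0]]]}}

```text
clock: 31.0
eef_pos: [518.9, 100.2, 29.8]
tool_rot: [-3.141, -0.002, -0.002]
force: [-0.2, 0.2, -0.2]
width: 85.1
```

Call:
{"op": "apply_moves", "data": {"series": [[[0,0,0,0,0,0],[0,0,0,0,0,0],[0,0,0,0,0,0],[0,0,0,0,0,0],[0,0,0,0,0,0]]], "claw": -1}}

```text
clock: 31.62
eef_pos: [518.5, 100.5, 30.1]
tool_rot: [-3.141, -0.001, -0.002]
force: [-0.8, -0.4, 7.7]
width: 55.2
```

Call:
{"op": "apply_moves", "data": {"series": [[[0,0,0,0,0,0],[0,0,0,0,0,0],[0,0,-0.4,0,0,0],[0,0,-0.7,0,0,0],[0,0,-0.7,0,0,0]]]}}

```text
clock: 32.25
eef_pos: [517.1, 100.3, 119.4]
tool_rot: [3.141, 0.002, -0.002]
force: [-0.7, -0.3, -4.3]
width: 55.1
```

Call:
{"op": "apply_moves", "data": {"series": [[[0,0,-0.7,0,0,0],[0,0,-0.7,0,0,0],[0,0,-0.5,0,0,0],[0,0,-0.2,0,0,0],[0,0,0,0,0,0]]]}}

```text
clock: 32.88
eef_pos: [517.6, 100.4, 223.7]
tool_rot: [-3.141, 0.0, -0.002]
force: [-0.9, -1.1, -4.5]
width: 55.1
```

Call:
{"op": "apply_moves", "data": {"series": [[[0,0,0,0,0,0],[0,0,0,0,0,0],[0,0,0,0,0,0],[0,0,0,0,0,0],[0,0,0,0,0,0]]]}}

```text
clock: 33.5
eef_pos: [517.9, 100.3, 223.7]
tool_rot: [3.142, 0.0, -0.002]
force: [0.6, 0.5, -5.4]
width: 55.1
```

```bash
python3 - <<'E'
from h import *
weigh(8);need([518,98,225],0)
a=viewer.get_image("side");b=viewer.get_image("scene")
cv2.imwrite("pics/m6.png",np.hstack([cv2.resize(b[100:300,150:400],(375,300)),cv2.resize(a[80:290,160:340],(300,300))]))
E
```

```text
F [ 0.28 -0.2  -4.9 ] sd [0.62 0.53 0.43] kg 0.5 tau [ 0.000e+00 -4.659e+01  3.920e+00 -1.787e+01  2.000e-02  1.000e-02
  0.000e+00] z [518.  100.3 223.8] w 55.0
pos [518.  100.3 223.8] rpy [-3.142e+00 -0.000e+00 -2.000e-03] t 33.9 w 55.0 F [-0.29  0.04 -4.9 ]
shift tool now [ 0.    0.05 -0.02] turn [-0.   -0.   -0.02] shift tool after turn [ 0.    0.05 -0.02]
```

View pics/m6.png

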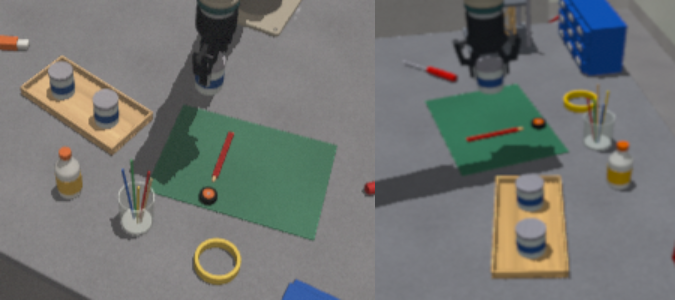

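The held tin is up and upright, both others stand in the tray, and the bystanders look unmoved. I'll hand the job in.

```bash
python3 -c "
from h import *
print(ctrl.finish_job())"
```

```text
the job is handed in; nothing more can be done
None
```

The job is handed in at about 34 s. The gripper is holding the heaviest tin, and the two lighter ones stand released in the tray.

- **Weights by feel:** The tins read about 0.27, 0.53 and 0.18 kg. The heaviest read 0.50 kg when I lifted it again. The 0.53 and 0.18 kg readings fall slightly above the stated 15% bands. That is within the roughly 0.4 N force noise, and the order is clear.
- **Order of work:** I moved the 0.27 kg tin to the tray first. The second tin I lifted was the heaviest, so I set it back on the mat. I then moved the light tin to the tray and picked the heaviest up again.
- **Last checks:** The tool was level and steady at a height of 224 mm, with the tin's underside about 198 mm above the table (worked out from the tool height). The finger opening was 55 mm with about 4.9 N of load. The last pictures show both lighter tins upright inside the tray, and the bystanders in view look unmoved. I judged the bystanders by eye only and did not measure them.

No check failed, and handing in reports no verdict.

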